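Lay the last slat and roll the panel flush

TASK

Gently lay the loose wooden slat flat in the empty bay of the slatted panel, on its pad, and let go of it. Then take the hand roller by its bar grip and roll it along the panel in one long stroke with a light, steady downward force, so that all four slats sink flush with the rails; press the slats with the roller only, never with the gripper, and do not bear down hard. Finally stand the roller back in its rest, let go, and leave the other things on the worktop where they are.

Things in the scene. Friction and masses are not known exactly. Their poses are not given: they have to be found in the camera images.
- tray: The panel: a wooden tray fixed on a grey light box whose top is 66 mm above the worktop. 118 mm along x, 244 along y, rail tops 24 mm above its underside. Origin: centre of its underside; z up. Four bays in a row at y = -87, -29, +29, +87 mm; the one at +29 is empty. 10 mm rails run along y at x = -54 and +54; cleats on the rails, as high and 14 mm long, part the bays (46 mm notches).
- bay (a point): Centre of the top of the black pad in the empty bay, 15 mm above the panel's underside; axes as the panel's. The slat lies here with its long side along the panel's x, with 4 to 6 mm of play each way; the neighbouring bays' slats are then 24 mm from its long sides, so fingers fit in between.
- loose_slat: The loose slat: light wood, 90 mm along its x, 34 mm along its y, 14 mm thick, about 60 g (varies), like the slats in the panel. Origin: centre of its underside. It lies flat on the worktop in front of the light box (290 x 530 mm, 66 high), to the left, or to the right of it; the rest stands at the other of these two places.
- roller: The hand roller, 0.35 to 0.6 kg: a black rubber drum, 48 mm in diameter, 110 mm long, axle along x, in a steel fork with a dark wooden bar grip above. It rolls along its y. Origin: lowest point of the drum midway along it; z up. 142 mm wide over the fork's two feet, whose undersides are 12 mm above the origin; 106 mm high. 10 to 20 N is enough.
- grip (a point): Centre of the roller's bar grip, 95 mm above the roller's origin. The bar is 90 mm along x, 26 across (y), 22 mm high; take it across y. Below it is 20 mm of free space over the fork's bridge. Pots and bottles up to 250 mm tall stand along the back and sides of the worktop.
- rest_seat (a point): Where the roller's origin belongs in its rest, 10 mm above the worktop; axes as the rest's. The roller's x lies along the rest's x, either way round. The grey rest is fixed on the worktop, 166 mm along x, 70 along y, 33 high; the roller's feet stand on two ledges 22 mm above the worktop, between lips 9 to 11 mm high, with 5 mm of play.
- drum (a joint): Turn of the roller's drum in its fork, rad, 0 at the start; free to turn either way without end.
- bay_pad (a joint): How far the pad of the empty bay is pressed down, m: 0 at the start; at 0.005 a slat on it is flush with the rails and it stops. Like the slats it yields to a push of about 6 N and stays where it is pushed.
- slat_0 (a joint): How far the slat in the bay at y = -87 mm of the panel is pressed down, m: 0 is 5 mm proud of the rails, 0.005 flush, where it stops; 0 to 0.0012 at the start. It yields to a push of about 6 N and stays where it is pushed.
- slat_1 (a joint): How far the slat in the bay at y = -29 mm of the panel is pressed down, m: 0 is 5 mm proud of the rails, 0.005 flush, where it stops; 0 to 0.0012 at the start. It yields to a push of about 6 N and stays where it is pushed.
- slat_3 (a joint): How far the slat in the bay at y = 87 mm of the panel is pressed down, m: 0 is 5 mm proud of the rails, 0.005 flush, where it stops; 0 to 0.0012 at the start. It yields to a push of about 6 N and stays where it is pushed.
- blue_tub: Bystander, to be left alone: blue tub, 70 across and high (mm), loose.
- red_bowl: Bystander, to be left alone: red bowl, 97 across, 56 high (mm), loose.
- folding_rule: Bystander, to be left alone: folded wooden rule, 140 x 18 x 16 (mm), loose.
- paint_tube_13: Bystander, to be left alone: blue and white paint tube, 134 x 35 x 24 (mm), loose.
There are look-alikes about, which are no part of the job. Of the things that look like the loose_slat, the larger one is meant.

How it is judged:
On the way, in this order (a step that is already met when the one before it is completed fails the run):
1. the loose slat lies in the empty bay on its pad, not yet pressed down, let go (horizontal distance between loose_slat and bay below 0.009 m and angle between the x axis of loose_slat and the x axis of tray, either way round below 0.14 rad and angle between loose_slat's own z axis and vertical below 0.12 rad and z of loose_slat in the frame of bay below 0.003 m and value of joint bay_pad below 0.003 m and contact force between the fingers and loose_slat below 0.2 N), for 0.2 s.
2. the roller rolls on the panel under load: its drum has turned at least 3 rad while it presses with more than 3 N ((value of joint drum above 3 rad or value of joint drum below -3 rad) and (contact force between roller and tray above 3 N or contact force between roller and loose_slat above 3 N)), for 0.05 s.
At the end, for the whole second after the job is handed in: The loose slat lies in the bay (within 9 mm of its centre, 8 degrees of square, and level); all four slats are pressed down to within 1.5 mm of flush; the roller stands upright in its rest (within 12 mm, feet down on the ledges to 5 mm, within 11 degrees of the rest's line), let go and at rest (horizontal distance between loose_slat and bay below 0.009 m and angle between the x axis of loose_slat and the x axis of tray, either way round below 0.14 rad and angle between each of loose_slat, roller's own z axis and vertical below 0.12 rad and value of joint each of slat_0, slat_1, slat_3, bay_pad above 0.0035 m and horizontal distance between roller and rest_seat below 0.012 m and z of roller in the frame of rest_seat below 0.005 m and angle between the x axis of roller and the x axis of rest_seat, either way round below 0.2 rad and linear speed of each of roller, loose_slat below 0.02 m/s); the robot touches nothing.
It fails at once if the roller bears down too hard on the panel (over 40 N) (contact force between roller and tray above 40 N or contact force between roller and loose_slat above 40 N).
It fails at once if the gripper presses on the panel or its slats (over 6 N) (contact force between any of the fingers, the arm and tray above 6 N).
It fails at once if the gripper pushes the newly laid slat down (value of joint bay_pad above 0.0035 m and contact force between any of the fingers, the arm and loose_slat above 1 N).
It fails at once if a bystander is moved by more than 25 mm (distance of any of blue_tub, red_bowl, folding_rule, paint_tube_13 from where it was at the start of the episode above 0.025 m).
It also fails if it takes over 69 s, if anything falls off the work surface, if the arm or the gripper's body presses on something with over 40 N, if the wrist force passes 120 N, or if a joint passes its speed limit or range.

ROBOT

A 6-joint arm with a two-finger parallel gripper is mounted at the origin on a cart in front of the work surface, level with it; the furniture and walls round the work are solid. World frame = base frame: x ahead of the robot, y to its left, z up, the work surface at z = 0. Lengths are in m, angles in rad, forces in N, time in s.
With the tool pointing down it reaches from about 0.35 to 0.775 m from the base axis. Payload 5.5 kg.
Tool frame: the origin (TCP) lies at the very end of the fingers, on their centre line; the grasp point (between the pads) lies 19 mm behind it; z points along the fingers, y is the line along which they close (so a half turn about z gives the same grasp; the last joint's range is limited). The gripper opens to 85 mm and grips with 20 to 120 N. Pads are 22 mm wide; open, the fingers measure 114 mm over their backs; the gripper's body (76 mm by 85 mm) begins 54 mm behind the grasp point. The pads swing forward as they close: fully open they stand 13 mm farther back than shut.
Start: joints at [-1.274, 0.313, 0.046, 1.304, 0, 1.431], TCP at [0.243, -0.521, 0.231] pointing down, gripper open.
Joint ranges: [-2.76, 2.76], [-0.86, 1.69], [-1.03, 1.26], [-2.2, 2.34], [-1.47, 1.5], [-3.14, 3.14]. Speed limits (rad/s): [2.57, 2.57, 3.14, 3.14, 3.14, 3.14].

INTERFACE

Orientations are given as a unit quaternion [w, x, y, z].
In Python, from workcell import get_state, read_camera, hand_in gives the robot as it stands.
- The arm moves only by the tool send_rows, never from a script. Its argument "increments" is a list of rows, each an object of numbers: "dx", "dy", "dz": the shift along the world's x, y, z in units of 25 mm (1.0 is 25 mm); "roll": the turn about the world's z in units of 8 degrees (1.0 is 8 degrees); "claw": the opening, from -1 (shut) to 1 (fully open). In form: [{"dx": .., "dy": .., "dz": .., "roll": .., "claw": ..}, ...]. A call has exactly 5 rows; each row is the pose to reach, as a shift and turn from the pose commanded when the call began; what a row does not reach only later rows make up. A row lasts 1/8 s, in which the tool goes at most 62.5 mm and 10.7 degrees, less where a joint would pass 70% of its speed; a pose out of reach is approached as far as the arm can. A call with a gripper value outside its range is refused whole. The fingers move at their own pace and stop on an object; "grip_force" is the grip in N (left out, the last holds). Time passes only in rows, so rows that repeat a pose let the fingers close, or fill a call up. It gives the time, the measured TCP pose, the force, the opening and the grip force at its end, in the units of the state.
- get_state(): the state, without advancing time (a new reading comes with each control period).
- read_camera(name): name is "scene" or "top" or "wrist"; returns a dict with "image" (400x640x3 uint8, blue, green, red), "fx", "fy", "cx", "cy" (pixels), "world_to_cam" (4x4, takes a point from world to camera coordinates). Camera axes: x right, y up, looking along -z (the intrinsics and any distortion apply to the point x, -y, -z); pixel columns grow to the right and rows downward; lengths in m; the calibration is good to about 2 mm. A picture is of the moment at which its call begins. There is no depth.
- hand_in(): hands the job in; it is judged then, once.
The state is a dict: "clock": time; "joint_pos": joint angles; "qvel": joint speeds; "tau": joint torques, N m; "tcp_pos": TCP position; "orientation": TCP orientation; "wrist_force": force on the tool from outside, world axes, zero at the start; "ft_torque": the same for the moment, N m; "finger_gap": finger opening in m; "grip_force": force on a finger pad.
Only numpy, scipy, OpenCV 4.12 (cv2) and the standard library are available. Lean on these libraries where they do the work, as an engineer would, in place of code of your own. Each camera call takes 0.05 s, during which the arm holds its last target. There are 200 camera calls.

## Working session

There is one attempt and no reset: what is moved stays moved. The work goes in short steps, Python scripts to look and compute and a tool call to move; the robot and the scene stay as the last step left them, time stands still between calls to the robot, and variables do not carry over. Pictures are saved under pics/ and viewed, at most 10 in all, crops included, and the job is handed in when it is done.

Besides the shell and the picture viewer there is one more tool, called in YAML: its name, and indented under it one key for each argument. send_rows: Moves the arm, as the interface text tells. Its arguments: {"type":"object","properties":{"increments":{"type":"array","items":{"type":"object","properties":{"dx":{"type":"number"},"dy":{"type":"number"},"dz":{"type":"number"},"roll":{"type":"number"},"claw":{"type":"number"}}}},"grip_force":{"type":"number"}},"required":["increments"]}

```bash
mkdir -p pics; cat > h.py <<'E'
import numpy as np, cv2, json
from workcell import get_state, read_camera, hand_in
def snap(n,f):
    c=read_camera(n); cv2.imwrite(f'pics/{f}.png',c['image'])
    np.savez(f'pics/{f}.npz',K=[c['fx'],c['fy'],c['cx'],c['cy']],T=c['world_to_cam'],extra=str({k:v for k,v in c.items() if k not in('image',)}))
    return c
def px2w(f,u,v,z):
    d=np.load(f'pics/{f}.npz'); fx,fy,cx,cy=d['K']; T=d['T']
    r=np.array([(u-cx)/fx,-(v-cy)/fy,-1.]); R=T[:3,:3]; o=-R.T@T[:3,3]; r=R.T@r
    return o+r*(z-o[2])/r[2]
def w2px(f,p):
    d=np.load(f'pics/{f}.npz'); fx,fy,cx,cy=d['K']; T=d['T']
    q=T[:3,:3]@np.array(p)+T[:3,3]; return cx+fx*q[0]/-q[2], cy-fy*q[1]/-q[2]
def crop(f,x,y,w,h,s,o):
    im=cv2.imread(f'pics/{f}.png')[y:y+h,x:x+w]
    cv2.imwrite(f'pics/{o}.png',cv2.resize(im,None,fx=s,fy=s,interpolation=cv2.INTER_CUBIC))
E
python3 - <<'E'
from h import *
c=snap('top','t0'); snap('scene','s0')
print({k:v for k,v in c.items() if k!='image'}); print(get_state())
E
```

```text
{'fx': 361.7220211298746, 'fy': 361.7220211298746, 'cx': 319.6023433126486, 'cy': 198.2414432686552, 'world_to_cam': array([[ 0.0091502 , -0.99982592, -0.01626032, -0.10292186],
       [ 0.99768917,  0.00803342,  0.06746691, -0.5303944 ],
       [-0.06732454, -0.01684008,  0.997589  , -1.02011487],
       [ 0.        ,  0.        ,  0.        ,  1.        ]])}
{'clock': 0.1, 'joint_pos': array([-1.27359042e+00,  3.13929640e-01,  4.51129155e-02,  1.30359424e+00,
        6.06028874e-05,  1.43118053e+00]), 'qvel': array([ 2.23309925e-03, -1.94064455e-03,  3.43460995e-03, -3.95955714e-04,
        3.27666329e-03,  5.34364028e-05]), 'tau': array([ 3.55831129e-03, -4.81728601e+01,  2.99242830e+01,  1.27096570e-02,
       -9.17574744e-05, -3.60850336e-06]), 'tcp_pos': array([ 0.24313007, -0.52058325,  0.23050388]), 'orientation': array([-8.07201338e-04,  9.76242703e-01,  2.16678408e-01, -3.33396884e-05]), 'wrist_force': array([ 0.20676856, -0.55471812,  0.07344426]), 'ft_torque': array([-0.02470285,  0.04471469, -0.0455266 ]), 'grip_force': 0.0, 'finger_gap': 0.08549352567014472}
```

View pics/t0.png

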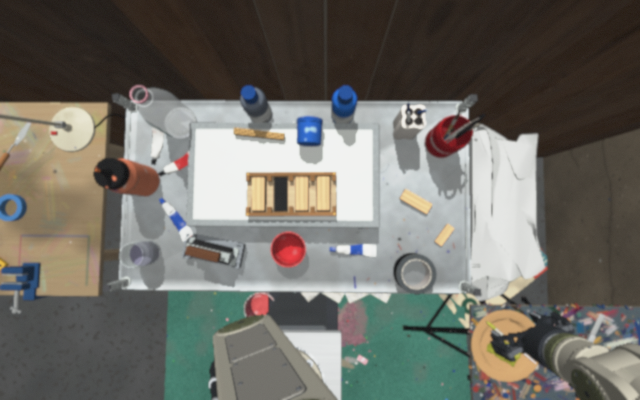

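View pics/s0.png

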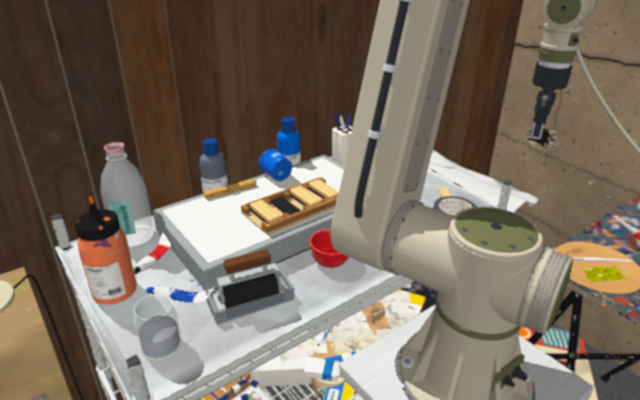

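The top view shows the panel at about (291,195), with the empty black bay at (281,194). There are two slat-like things: (416,202), which is larger, and (444,235), which is smaller. The rule at (259,134) also looks similar. The larger one matches the description. The roller is in its rest at (212,251). Next I'll take close crops.

```bash
python3 - <<'E'
from h import *
a=cv2.imread('pics/t0.png')
f=lambda x,y,w,h,s:cv2.resize(a[y:y+h,x:x+w],None,fx=s,fy=s,interpolation=cv2.INTER_CUBIC)
# left: panel (240..340,165..222) ; below: slats (390..465,180..250) and roller(175..250,225..275)
cv2.imwrite('pics/c1.png',np.vstack([f(240,165,100,60,8)[:480]]))
cv2.imwrite('pics/c2.png',np.hstack([f(392,180,66,70,6),f(178,225,67,70,6)]))
E
```

```text
(no output)
```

View pics/c1.png

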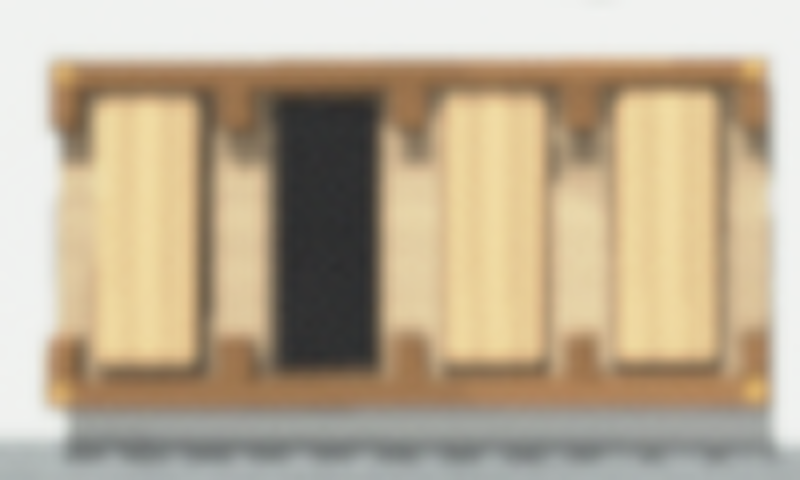

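View pics/c2.png

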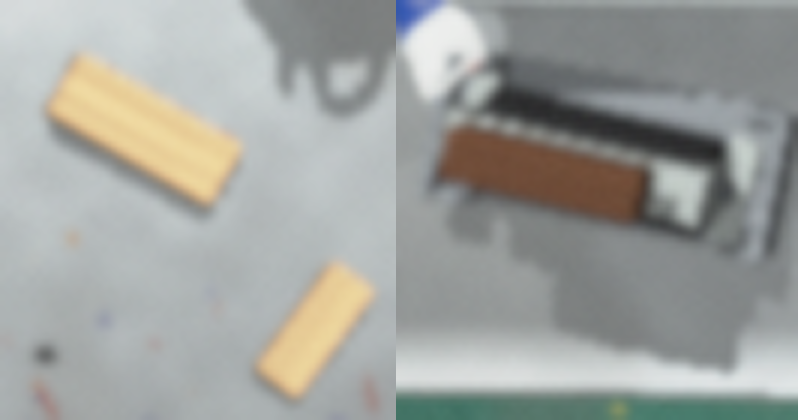

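```bash
python3 - <<'E'
from h import *
def go(name,pts,ox,oy,s,z,x0=0):
    P=np.array([px2w('t0',ox+(x-x0+.5)/s-.5,oy+(y+.5)/s-.5,z) for x,y in pts])
    print(name,P[:,:2].round(4).tolist(),'c',P.mean(0).round(4))
    for i in range(4):
        d=P[(i+1)%4]-P[i]; print('  ',np.linalg.norm(d).round(4),np.degrees(np.arctan2(d[1],d[0])).round(1))
go('tray',[(50,60),(770,60),(770,408),(50,406)],240,165,8,.090)
go('pad',[(275,93),(382,93),(382,370),(275,370)],240,165,8,.081)
go('slat',[(78,52),(243,150),(208,206),(46,108)],392,180,6,.014)
go('small',[(335,262),(376,290),(298,398),(256,368)],392,180,6,.014)
go('bar',[(50,122),(252,170),(242,222),(40,185)],178,225,6,.116,396)
go('rest',[(100,55),(402,115),(376,260),(30,188)],178,225,6,.033,396)
E
```

```text
tray [[0.5953, 0.0994], [0.5969, -0.1423], [0.4806, -0.143], [0.4791, 0.0967]] c [ 0.538  -0.0223  0.09  ]
   0.2417 -89.6
   0.1163 -179.6
   0.2398 90.3
   0.1161 1.3
pad [[0.5858, 0.0247], [0.586, -0.0115], [0.4924, -0.0129], [0.4921, 0.0231]] c [0.5391 0.0058 0.081 ]
   0.0363 -89.6
   0.0937 -179.1
   0.036 90.5
   0.0937 1.0
slat [[0.5622, -0.342], [0.5159, -0.42], [0.4891, -0.4031], [0.5352, -0.3266]] c [ 0.5256 -0.3729  0.014 ]
   0.0907 -120.7
   0.0317 147.8
   0.0893 58.9
   0.0311 -29.7
small [[0.4631, -0.4628], [0.45, -0.4819], [0.3988, -0.4445], [0.4127, -0.4249]] c [ 0.4311 -0.4535  0.014 ]
   0.0232 -124.3
   0.0634 143.8
   0.024 54.6
   0.063 -36.9
bar [[0.3991, 0.4169], [0.3794, 0.3281], [0.3572, 0.3315], [0.372, 0.42]] c [0.3769 0.3741 0.116 ]
   0.091 -102.5
   0.0225 171.2
   0.0897 80.5
   0.0272 -6.5
rest [[0.4252, 0.4418], [0.3985, 0.2975], [0.331, 0.3073], [0.3626, 0.4722]] c [0.3793 0.3797 0.033 ]
   0.1467 -100.5
   0.0682 171.7
   0.1678 79.1
   0.0695 -25.9
```

The larger piece measures about 90×32 mm, centred at (0.526, -0.373), with its long axis at 59°. The small one is 63×24 mm, so it's ruled out. The panel measures 241×116 mm and the pad 36×94 mm, which fit the given sizes. I'll go above the slat now.

send_rows:
  increments:
    - {"dx": 2,"dy": 1,"dz": 0,"roll": 1,"claw": 0.4}
    - {"dx": 4.2,"dy": 2.2,"dz": 0,"roll": 2,"claw": 0.4}
    - {"dx": 6.4,"dy": 3.4,"dz": 0,"roll": 3,"claw": 0.4}
    - {"dx": 8.6,"dy": 4.6,"dz": -0.5,"roll": 4,"claw": 0.4}
    - {"dx": 10.8,"dy": 5.6,"dz": -1.5,"roll": 4.25,"claw": 0.4}

```text
clock: 0.72
tcp_pos: [0.5116, -0.3819, 0.196]
orientation: [0.001, 0.87, 0.494, 0.0]
wrist_force: [-0.3, -0.8, 0.2]
finger_gap: 0.06
grip_force: 0.0
```

send_rows:
  increments:
    - {"dx": 0.5,"dy": 0.3,"dz": -1,"roll": 0,"claw": 0.4}
    - {"dx": 0.5,"dy": 0.3,"dz": -2,"roll": 0,"claw": 0.4}
    - {"dx": 0.5,"dy": 0.3,"dz": -3.5,"roll": 0,"claw": 0.4}
    - {"dx": 0.5,"dy": 0.3,"dz": -3.5,"roll": 0,"claw": 0.4}
    - {"dx": 0.5,"dy": 0.3,"dz": -3.5,"roll": 0,"claw": 0.4}

```text
clock: 1.35
tcp_pos: [0.5221, -0.3756, 0.1089]
orientation: [0.0, 0.87, 0.493, 0.0]
wrist_force: [0.6, 0.0, 0.2]
finger_gap: 0.0598
grip_force: 0.0
```

```bash
python3 - <<'E'
from h import *
c=snap('wrist','w1'); s=get_state(); print(s['tcp_pos'],s['orientation'],s['joint_pos'],s['finger_gap'])
for p in [(.5622,-.342),(.5159,-.42),(.4891,-.4031),(.5352,-.3266),(.5256,-.3729)]: print(w2px('w1',[*p,.014]))
E
```

```text
[ 0.52255584 -0.37605068  0.10965236] [1.05732737e-03 8.70295643e-01 4.92528436e-01 3.40859610e-04] [-7.48372954e-01  4.99391761e-01  2.39015232e-02  1.09308429e+00
  9.83959008e-06  1.36323375e+00] 0.05984274067840979
(np.float64(341.79728639921103), np.float64(138.67613557287336))
(np.float64(340.3385268718112), np.float64(243.79061468170318))
(np.float64(304.21810442921026), np.float64(243.09751203293547))
(np.float64(302.75958849164226), np.float64(139.59933289640145))
(np.float64(322.2630895547782), np.float64(193.78705232251042))
```

View pics/w1.png

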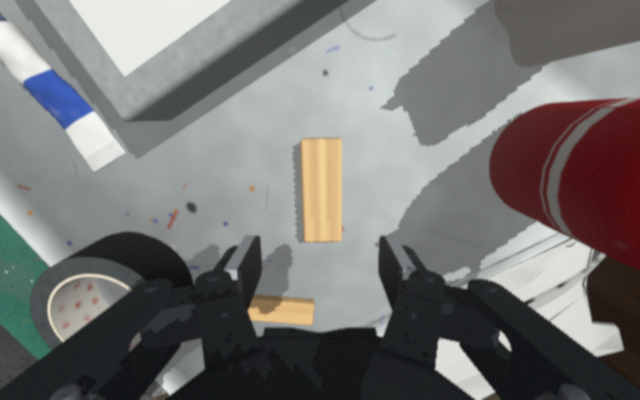

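The slat in the wrist view, corners (303,139) to (342,241), matches the prediction within about 3 px and is aligned with the fingers. I'll go down and grip.

send_rows:
  increments:
    - {"dz": -1.5,"claw": 0.4}
    - {"dz": -3,"claw": 0.4}
    - {"dz": -3.8,"claw": 0.4}
    - {"dz": -4.0,"claw": 0.4}
    - {"dz": -4.0,"claw": 0.4}

```text
schema error: expected keys dx, dy, dz, roll, claw
```

send_rows:
  increments:
    - {"claw": -0.5}
    - {"claw": -0.5}
    - {"claw": -0.5}
    - {"claw": -0.5}
    - {"claw": -0.5}
  grip_force: 30

```text
schema error: expected keys dx, dy, dz, roll, claw
```

send_rows:
  increments:
    - {"dx": 0,"dy": 0,"dz": -1.5,"roll": 0,"claw": 0.4}
    - {"dx": 0,"dy": 0,"dz": -3,"roll": 0,"claw": 0.4}
    - {"dx": 0,"dy": 0,"dz": -3.8,"roll": 0,"claw": 0.4}
    - {"dx": 0,"dy": 0,"dz": -4.0,"roll": 0,"claw": 0.4}
    - {"dx": 0,"dy": 0,"dz": -4.0,"roll": 0,"claw": 0.4}

```text
clock: 2.02
tcp_pos: [0.5227, -0.3761, 0.0095]
orientation: [0.001, 0.87, 0.493, 0.0]
wrist_force: [-0.5, -0.2, 0.4]
finger_gap: 0.0594
grip_force: 0.0
```

send_rows:
  increments:
    - {"dx": 0,"dy": 0,"dz": 0,"roll": 0,"claw": -0.5}
    - {"dx": 0,"dy": 0,"dz": 0,"roll": 0,"claw": -0.5}
    - {"dx": 0,"dy": 0,"dz": 0,"roll": 0,"claw": -0.5}
    - {"dx": 0,"dy": 0,"dz": 0,"roll": 0,"claw": -0.5}
    - {"dx": 0,"dy": 0,"dz": 0,"roll": 0,"claw": -0.5}
  grip_force: 30

```text
clock: 2.65
tcp_pos: [0.5228, -0.3761, 0.0099]
orientation: [0.001, 0.87, 0.493, 0.0]
wrist_force: [-0.4, -0.9, 5.7]
finger_gap: 0.0324
grip_force: 29.8
```

send_rows:
  increments:
    - {"dx": 0,"dy": 0,"dz": 1,"roll": 0,"claw": -0.5}
    - {"dx": 0,"dy": 0,"dz": 2.5,"roll": 0,"claw": -0.5}
    - {"dx": 0,"dy": 0,"dz": 4.5,"roll": 0,"claw": -0.5}
    - {"dx": 0,"dy": 1,"dz": 6,"roll": 1,"claw": -0.5}
    - {"dx": 0,"dy": 2,"dz": 6,"roll": 2,"claw": -0.5}

```text
clock: 3.28
tcp_pos: [0.5239, -0.3266, 0.1625]
orientation: [0.004, 0.792, 0.61, 0.001]
wrist_force: [0.2, 0.8, -1.8]
finger_gap: 0.0327
grip_force: 30.1
```

send_rows:
  increments:
    - {"dx": 0,"dy": 1.3,"dz": 0,"roll": 1.3,"claw": -0.5}
    - {"dx": 0,"dy": 2.6,"dz": 0,"roll": 2.6,"claw": -0.5}
    - {"dx": 0,"dy": 3.9,"dz": 0,"roll": 3.9,"claw": -0.5}
    - {"dx": 0,"dy": 5.2,"dz": 0,"roll": 5.2,"claw": -0.5}
    - {"dx": 0.2,"dy": 6.5,"dz": 0,"roll": 6.5,"claw": -0.5}

```text
clock: 3.9
tcp_pos: [0.5267, -0.1617, 0.1584]
orientation: [0.0, 0.443, 0.896, 0.0]
wrist_force: [0.5, 0.6, -0.7]
finger_gap: 0.0325
grip_force: 30.1
```

send_rows:
  increments:
    - {"dx": 0.2,"dy": 1.3,"dz": 0,"roll": 1.3,"claw": -0.5}
    - {"dx": 0.4,"dy": 2.6,"dz": 0,"roll": 2.6,"claw": -0.5}
    - {"dx": 0.5,"dy": 3.9,"dz": 0,"roll": 3.9,"claw": -0.5}
    - {"dx": 0.5,"dy": 5.2,"dz": 0,"roll": 5.2,"claw": -0.5}
    - {"dx": 0.5,"dy": 6.5,"dz": 0,"roll": 6.5,"claw": -0.5}

```text
clock: 4.53
tcp_pos: [0.5394, 0.0008, 0.1583]
orientation: [0.0, 0.006, 1.0, 0.0]
wrist_force: [0.0, -0.4, -1.3]
finger_gap: 0.0328
grip_force: 30.1
```

send_rows:
  increments:
    - {"dx": 0,"dy": 0.2,"dz": 0,"roll": 0.16,"claw": -0.5}
    - {"dx": 0,"dy": 0.2,"dz": 0,"roll": 0.16,"claw": -0.5}
    - {"dx": 0,"dy": 0.2,"dz": 0,"roll": 0.16,"claw": -0.5}
    - {"dx": 0,"dy": 0.2,"dz": 0,"roll": 0.16,"claw": -0.5}
    - {"dx": 0,"dy": 0.2,"dz": 0,"roll": 0.16,"claw": -0.5}

```text
clock: 5.15
tcp_pos: [0.5395, 0.004, 0.158]
orientation: [-0.0, -0.002, 1.0, 0.0]
wrist_force: [0.4, -0.4, -0.8]
finger_gap: 0.0325
grip_force: 30.1
```

```bash
python3 - <<'E'
from h import *
print(px2w('w1',322.5,190,.014))
snap('wrist','w2'); s=get_state(); print(s['tcp_pos'],s['orientation'],s['joint_pos'])
print([np.round(w2px('w2',[x,y,.081]),1) for x,y in[(.5858,.0247),(.586,-.0115),(.4924,-.0129),(.4921,.0231)]])
E
```

```text
[ 0.52744494 -0.37020076  0.014     ]
[0.5394489  0.00417072 0.15798896] [-3.09183409e-05 -2.09781902e-03  9.99997799e-01  1.82713307e-05] [-1.41128147e-01  2.77999246e-01 -1.84881875e-01  1.10798163e+00
  2.73421202e-05 -1.45323789e-01]
[array([344.2, 259.5]), array([300.2, 259.6]), array([296.5, 144.7]), array([345.2, 144.4])]
```

View pics/w2.png

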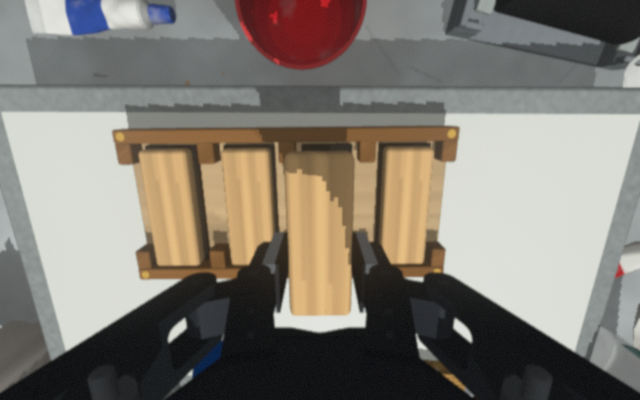

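```bash
python3 - <<'E'
from h import *
f=lambda P,z:[print(np.round(px2w('w2',u,v,z),4)) for u,v in P]
print('slat');f([(285,152),(354,152),(351,315),(290,315)],.162)
print('tray');f([(113,130),(459,128),(445,273),(136,278)],.09)
print('n');f([(223,149),(273,149),(383,147),(432,145)],.093)
E
```

```text
slat
[ 0.4883 -0.0122  0.162 ]
[0.4882 0.0203 0.162 ]
[0.5777 0.0217 0.162 ]
[ 0.5778 -0.0119  0.162 ]
tray
[ 0.4818 -0.1406  0.09  ]
[0.4797 0.1016 0.09  ]
[0.5928 0.1049 0.09  ]
[ 0.5981 -0.1433  0.09  ]
n
[ 0.4944 -0.0637  0.093 ]
[ 0.4943 -0.0285  0.093 ]
[0.4927 0.0486 0.093 ]
[0.4912 0.0828 0.093 ]
```

send_rows:
  increments:
    - {"dx": 0.1,"dy": 0.1,"dz": -0.5,"roll": 0.05,"claw": -0.5}
    - {"dx": 0.2,"dy": 0.14,"dz": -1.2,"roll": 0.05,"claw": -0.5}
    - {"dx": 0.2,"dy": 0.14,"dz": -1.7,"roll": 0.05,"claw": -0.5}
    - {"dx": 0.2,"dy": 0.14,"dz": -1.9,"roll": 0.05,"claw": -0.5}
    - {"dx": 0.2,"dy": 0.14,"dz": -1.9,"roll": 0.05,"claw": -0.5}

```text
clock: 5.82
tcp_pos: [0.5441, 0.0083, 0.1101]
orientation: [-0.0, -0.006, 1.0, 0.0]
wrist_force: [0.2, 0.7, -0.9]
finger_gap: 0.0327
grip_force: 30.1
```

```bash
python3 - <<'E'
from h import *
snap('wrist','w3'); s=get_state(); print(s['tcp_pos'],s['wrist_force'],s['orientation'])
crop('w3',130,60,380,280,2,'w3c')
E
```

```text
[0.54449429 0.00819363 0.11062609] [ 1.05408538 -0.12893315 -0.50697996] [ 2.98467170e-05 -6.17620904e-03  9.99980926e-01  4.00058551e-05]
```

View pics/w3c.png

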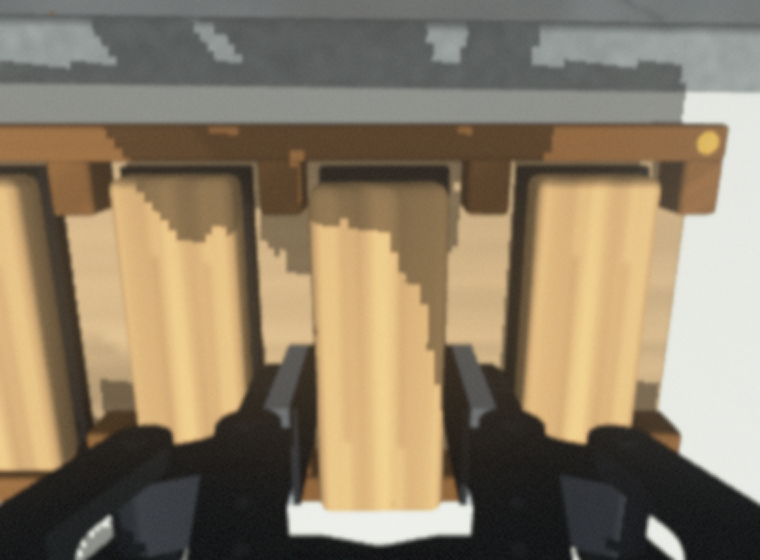

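```bash
python3 - <<'E'
from h import *
f=lambda P,z:print([np.round(px2w('w3',130+(u+.5)/2-.5,60+(v+.5)/2-.5,z)[:2],4).tolist() for u,v in P])
print('slat');f([(310,182),(448,182),(440,509),(321,509)],.1147)
print('nb');f([(110,177),(242,175),(529,174),(660,178)],.0945)
print('rail inner/outer');f([(340,160),(340,124),(728,126)],.09)
print('cleats');f([(262,205),(303,207),(466,207),(508,207)],.09)
E
```

```text
slat
[[0.4924, -0.0084], [0.4921, 0.0239], [0.5812, 0.0255], [0.5816, -0.0071]]
nb
[[0.494, -0.0643], [0.4931, -0.0289], [0.4919, 0.0479], [0.4926, 0.0831]]
rail inner/outer
[[0.4892, -0.003], [0.4796, -0.0029], [0.479, 0.1016]]
cleats
[[0.5018, -0.0248], [0.5022, -0.0134], [0.5017, 0.0321], [0.5016, 0.0439]]
```

send_rows:
  increments:
    - {"dx": 0.04,"dy": 0.04,"dz": -0.2,"roll": -0.1,"claw": -0.5}
    - {"dx": 0.04,"dy": 0.04,"dz": -0.4,"roll": -0.1,"claw": -0.5}
    - {"dx": 0.04,"dy": 0.04,"dz": -0.6,"roll": -0.1,"claw": -0.5}
    - {"dx": 0.04,"dy": 0.04,"dz": -0.72,"roll": -0.1,"claw": -0.5}
    - {"dx": 0.04,"dy": 0.04,"dz": -0.76,"roll": -0.1,"claw": -0.5}

```text
clock: 6.5
tcp_pos: [0.5452, 0.0092, 0.0912]
orientation: [-0.0, 0.001, 1.0, 0.0]
wrist_force: [0.1, -0.1, -0.5]
finger_gap: 0.0327
grip_force: 30.1
```

send_rows:
  increments:
    - {"dx": 0,"dy": 0,"dz": 0,"roll": 0,"claw": -0.5}
    - {"dx": 0,"dy": 0,"dz": -0.02,"roll": 0,"claw": -0.18}
    - {"dx": 0,"dy": 0,"dz": -0.02,"roll": 0,"claw": -0.1}
    - {"dx": 0,"dy": 0,"dz": -0.02,"roll": 0,"claw": 0.0}
    - {"dx": 0,"dy": 0,"dz": -0.02,"roll": 0,"claw": 0.0}

```text
clock: 7.12
tcp_pos: [0.5455, 0.0092, 0.0911]
orientation: [0.0, 0.001, 1.0, 0.0]
wrist_force: [-0.1, 0.4, 0.0]
finger_gap: 0.0423
grip_force: 0.0
```

send_rows:
  increments:
    - {"dx": 0,"dy": 0,"dz": 0.5,"roll": 0,"claw": 0}
    - {"dx": 0,"dy": 0,"dz": 2,"roll": 0,"claw": 0.2}
    - {"dx": 0,"dy": 0,"dz": 4,"roll": 0,"claw": 0.6}
    - {"dx": -0.5,"dy": 0.5,"dz": 5,"roll": 0,"claw": 0.6}
    - {"dx": -1,"dy": 1,"dz": 5,"roll": 0,"claw": 0.6}

```text
clock: 7.75
tcp_pos: [0.5217, 0.0343, 0.2191]
orientation: [0.003, 0.001, 1.0, -0.0]
wrist_force: [0.6, 0.8, -0.5]
finger_gap: 0.0685
grip_force: 0.0
```

```bash
python3 - <<'E'
from h import *
snap('wrist','w4'); s=get_state(); print(s['tcp_pos'],s['orientation'])
E
```

```text
[0.51883816 0.03594026 0.21729027] [4.77980797e-04 3.07836912e-04 9.99999741e-01 4.41638429e-04]
```

View pics/w4.png

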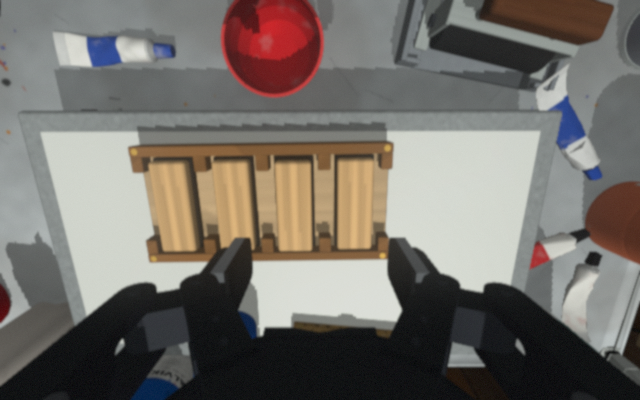

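send_rows:
  increments:
    - {"dx": -1,"dy": 2,"dz": 0.4,"roll": 1.3,"claw": 0.5}
    - {"dx": -2,"dy": 4,"dz": 0.6,"roll": 2.6,"claw": 0.5}
    - {"dx": -3,"dy": 6,"dz": 0.6,"roll": 3.9,"claw": 0.5}
    - {"dx": -4,"dy": 8,"dz": 0.6,"roll": 5.2,"claw": 0.5}
    - {"dx": -4.8,"dy": 10,"dz": 0.6,"roll": 6.5,"claw": 0.5}

```text
clock: 8.43
tcp_pos: [0.3984, 0.2853, 0.2298]
orientation: [-0.001, -0.44, 0.898, -0.0]
wrist_force: [1.1, 0.8, -0.6]
finger_gap: 0.064
grip_force: 0.0
```

send_rows:
  increments:
    - {"dx": -0.5,"dy": 1.7,"dz": 0,"roll": 1.3,"claw": 0.5}
    - {"dx": -1,"dy": 3.5,"dz": 0,"roll": 2.6,"claw": 0.5}
    - {"dx": -1,"dy": 3.5,"dz": 0,"roll": 3.4,"claw": 0.5}
    - {"dx": -1,"dy": 3.5,"dz": 0,"roll": 3.4,"claw": 0.5}
    - {"dx": -1,"dy": 3.5,"dz": 0,"roll": 3.4,"claw": 0.5}

```text
clock: 9.05
tcp_pos: [0.3751, 0.3711, 0.2302]
orientation: [-0.001, -0.636, 0.772, 0.0]
wrist_force: [0.4, -0.3, -0.3]
finger_gap: 0.0641
grip_force: 0.0
```

```bash
python3 - <<'E'
from h import *
snap('wrist','w5'); s=get_state(); print(s['tcp_pos'],s['orientation'])
P=np.array([px2w('w4',u,v,.09) for u,v in [(131,147),(392,143),(387,258),(151,261)]]);print(P.round(4).tolist(),P.mean(0))
E
```

```text
[0.37535524 0.37103288 0.23050909] [-5.54482947e-04 -6.35891436e-01  7.71778319e-01  3.96040845e-05]
[[0.4818, -0.138, 0.09], [0.4788, 0.1008, 0.09], [0.5946, 0.103, 0.09], [0.5973, -0.1379, 0.09]] [ 0.53811584 -0.01803686  0.09      ]
```

View pics/w5.png

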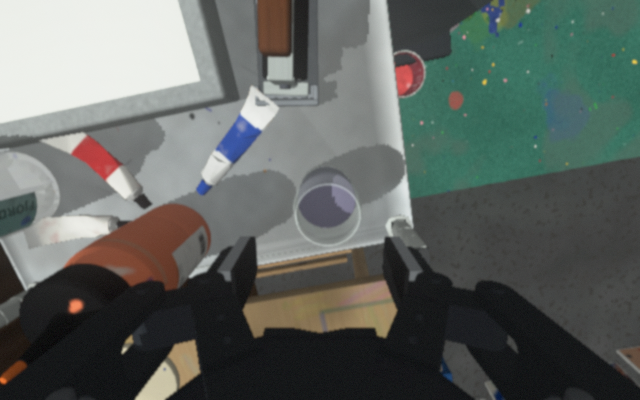

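```bash
python3 - <<'E'
from h import *
for p in [(.3991,.4169,.116),(.3794,.3281,.116),(.3572,.3315,.116),(.372,.42,.116),(.3754,.371,.105),(.3754,.371,.23)]: print(p,np.round(w2px('w5',p)))
for u,v in [(260,53),(290,53),(264,0),(268,100),(318,104)]: print(px2w('w5',u,v,.116).round(3),px2w('w5',u,v,.033).round(3))
im=read_camera('top')['image'];cv2.imwrite('pics/t5.png',im)
d=np.load('pics/w5.npz');T=d['T'];print(-T[:3,:3].T@T[:3,3])
for u,v in [(613,5),(597,42),(480,20)]: print(px2w('w4',u,v,.116).round(4))
E
```

```text
(0.3991, 0.4169, 0.116) [303. 243.]
(0.3794, 0.3281, 0.116) [304. 147.]
(0.3572, 0.3315, 0.116) [330. 145.]
(0.372, 0.42, 0.116) [332. 241.]
(0.3754, 0.371, 0.105) [318. 190.]
(0.3754, 0.371, 0.23) [318. 247.]
[0.399 0.249 0.116] [0.411 0.23  0.033]
[0.375 0.253 0.116] [0.38  0.236 0.033]
[0.387 0.213 0.116] [0.395 0.183 0.033]
[0.401 0.285 0.116] [0.414 0.278 0.033]
[0.361 0.296 0.116] [0.361 0.293 0.033]
[0.36186651 0.30581521 0.37379818]
[0.3769 0.2502 0.116 ]
[0.4014 0.2446 0.116 ]
[0.3864 0.1541 0.116 ]
```

The roller isn't below the gripper. I subtracted the crop offset twice for the bar and rest. The blue tube and glass are clear of the tool. I'll recompute.

```bash
python3 - <<'E'
from h import *
def go(name,pts,ox,oy,s,z,f):
    P=np.array([px2w(f,ox+(x+.5)/s-.5,oy+(y+.5)/s-.5,z) for x,y in pts])
    print(name,P[:,:2].round(4).tolist(),'c',P.mean(0).round(4))
    for i in range(4):
        d=P[(i+1)%4]-P[i]; print('  ',np.linalg.norm(d).round(4),np.degrees(np.arctan2(d[1],d[0])).round(1))
go('bar',[(50,122),(252,170),(242,222),(40,185)],178,225,6,.116,'t0')
go('rest',[(100,55),(402,115),(376,260),(30,188)],178,225,6,.033,'t0')
E
```

```text
bar [[0.4008, 0.2446], [0.3812, 0.1566], [0.359, 0.1603], [0.3738, 0.2481]] c [0.3787 0.2024 0.116 ]
   0.0902 -102.6
   0.0225 170.5
   0.089 80.4
   0.0272 -7.2
rest [[0.427, 0.254], [0.4004, 0.1109], [0.3331, 0.1215], [0.3646, 0.285]] c [0.3813 0.1929 0.033 ]
   0.1456 -100.5
   0.0681 171.0
   0.1665 79.1
   0.0696 -26.4
```

send_rows:
  increments:
    - {"dx": 0,"dy": -1.7,"dz": 0,"roll": 0,"claw": 0.4}
    - {"dx": 0.1,"dy": -3.4,"dz": 0,"roll": 0,"claw": 0.4}
    - {"dx": 0.15,"dy": -5.2,"dz": 0,"roll": 0,"claw": 0.4}
    - {"dx": 0.15,"dy": -6.7,"dz": -0.5,"roll": 0,"claw": 0.4}
    - {"dx": 0.15,"dy": -6.7,"dz": -1.2,"roll": 0,"claw": 0.4}

```text
clock: 9.78
tcp_pos: [0.3796, 0.2018, 0.2014]
orientation: [0.001, -0.635, 0.773, -0.0]
wrist_force: [-0.0, 0.7, 0.1]
finger_gap: 0.0598
grip_force: 0.0
```

```bash
python3 - <<'E'
from h import *
c=snap('wrist','w6'); s=get_state(); print(s['tcp_pos'],s['orientation'])
im=c['image'];hsv=cv2.cvtColor(im,cv2.COLOR_BGR2HSV)
u,v=map(int,w2px('w6',[.380,.203,.116])); print(u,v,hsv[v,u],im[v,u])
m=((hsv[...,0]<14)&(hsv[...,1]>110)&(hsv[...,2]>45)&(hsv[...,2]<190)).astype(np.uint8)
n,l,st,ce=cv2.connectedComponentsWithStats(m)
k=max(range(1,n),key=lambda i:st[i,4]);print(st[k],ce[k])
cn=cv2.findContours((l==k).astype(np.uint8),0,1)[0][0];b=cv2.boxPoints(cv2.minAreaRect(cn));print(b)
P=np.array([px2w('w6',*p,.116) for p in b]);print(P.round(4),P.mean(0))
for i in range(4):
    d=P[(i+1)%4]-P[i]; print('  ',np.linalg.norm(d).round(4),np.degrees(np.arctan2(d[1],d[0])).round(1))
E
```

```text
[0.37837097 0.20215109 0.19894515] [-9.84073432e-04 -6.34948217e-01  7.72553960e-01  4.14088500e-04]
318 203 [ 10 124 101] [ 52  69 101]
[ 306  153   32  102 2827] [320.87937743 202.96993279]
[[305.3803  253.7032 ]
 [307.18652 152.55687]
 [337.17694 153.09242]
 [335.37073 254.23875]]
[[0.4    0.2448 0.116 ]
 [0.3808 0.1613 0.116 ]
 [0.3581 0.1662 0.116 ]
 [0.375  0.2503 0.116 ]] [0.37847191 0.2056381  0.116     ]
   0.0857 -102.9
   0.0232 167.7
   0.0857 78.6
   0.0255 -12.3
```

send_rows:
  increments:
    - {"dx": 0,"dy": 0.1,"dz": -1,"roll": 0,"claw": 0.4}
    - {"dx": 0,"dy": 0.1,"dz": -2.2,"roll": 0,"claw": 0.4}
    - {"dx": 0,"dy": 0.1,"dz": -3.4,"roll": 0,"claw": 0.4}
    - {"dx": 0,"dy": 0.1,"dz": -4,"roll": 0,"claw": 0.4}
    - {"dx": 0,"dy": 0.1,"dz": -4,"roll": 0,"claw": 0.4}

```text
clock: 10.45
tcp_pos: [0.3783, 0.2063, 0.1003]
orientation: [-0.001, -0.636, 0.771, 0.0]
wrist_force: [-0.3, 0.7, 0.4]
finger_gap: 0.0596
grip_force: 0.0
```

send_rows:
  increments:
    - {"dx": 0,"dy": -0.03,"dz": -0.3,"roll": 0,"claw": 0.4}
    - {"dx": 0,"dy": -0.03,"dz": -0.52,"roll": 0,"claw": 0.4}
    - {"dx": 0,"dy": -0.03,"dz": -0.52,"roll": 0,"claw": 0.1}
    - {"dx": 0,"dy": -0.03,"dz": -0.52,"roll": 0,"claw": -0.2}
    - {"dx": 0,"dy": -0.03,"dz": -0.52,"roll": 0,"claw": -0.7}
  grip_force: 80

```text
clock: 11.08
tcp_pos: [0.3794, 0.2061, 0.0886]
orientation: [0.0, -0.637, 0.771, -0.0]
wrist_force: [-1.9, 0.1, 3.6]
finger_gap: 0.0249
grip_force: 79.1
```

send_rows:
  increments:
    - {"dx": 0,"dy": 0,"dz": 0,"roll": 0,"claw": -0.8}
    - {"dx": 0,"dy": 0,"dz": 0,"roll": 0,"claw": -0.8}
    - {"dx": 0,"dy": 0,"dz": 0,"roll": 0,"claw": -0.8}
    - {"dx": 0,"dy": 0,"dz": 0,"roll": 0,"claw": -0.8}
    - {"dx": 0,"dy": 0,"dz": 0,"roll": 0,"claw": -0.8}
  grip_force: 80

```text
clock: 11.7
tcp_pos: [0.3794, 0.2061, 0.0886]
orientation: [0.0, -0.637, 0.771, -0.0]
wrist_force: [-1.9, 0.2, 5.9]
finger_gap: 0.0246
grip_force: 79.4
```

```bash
python3 - <<'E'
from h import *
s=get_state(); print(s['tcp_pos'],s['orientation'],s['wrist_force'],s['joint_pos'],s['ft_torque'])
E
```

```text
[0.37940297 0.20609352 0.08857789] [ 3.58835372e-04 -6.36835097e-01  7.70999953e-01 -6.12258612e-05] [-1.88178713  0.17289304  5.85614339] [ 3.11140907e-01  1.40232326e-01 -5.48491759e-01  8.81360232e-01
  1.51944997e-04 -1.06963182e+00] [-0.03926526  0.3733794  -0.13423658]
```

send_rows:
  increments:
    - {"dx": 0,"dy": 0,"dz": 0.5,"roll": 0,"claw": -0.8}
    - {"dx": 0,"dy": 0,"dz": 1.5,"roll": 0,"claw": -0.8}
    - {"dx": 0,"dy": 0,"dz": 3,"roll": 0,"claw": -0.8}
    - {"dx": 0,"dy": 0,"dz": 5,"roll": 0,"claw": -0.8}
    - {"dx": 0,"dy": 0,"dz": 6.5,"roll": 0,"claw": -0.8}

```text
clock: 12.32
tcp_pos: [0.3791, 0.2059, 0.2526]
orientation: [0.0, -0.637, 0.771, -0.0]
wrist_force: [0.7, 0.3, -4.5]
finger_gap: 0.0246
grip_force: 78.7
```

send_rows:
  increments:
    - {"dx": 0.8,"dy": -0.5,"dz": 0,"roll": -1.2,"claw": -0.8}
    - {"dx": 1.6,"dy": -1,"dz": 0,"roll": -2.4,"claw": -0.8}
    - {"dx": 2.4,"dy": -1.5,"dz": 0,"roll": -3.6,"claw": -0.8}
    - {"dx": 3.2,"dy": -2,"dz": 0,"roll": -4.8,"claw": -0.8}
    - {"dx": 4,"dy": -2.6,"dz": 0,"roll": -6,"claw": -0.8}

```text
clock: 12.95
tcp_pos: [0.4793, 0.1405, 0.2504]
orientation: [-0.001, -0.266, 0.964, 0.0]
wrist_force: [1.1, -0.2, -3.7]
finger_gap: 0.0248
grip_force: 78.5
```

send_rows:
  increments:
    - {"dx": 0.7,"dy": -0.5,"dz": 0,"roll": -1.2,"claw": -0.8}
    - {"dx": 1.4,"dy": -1,"dz": 0,"roll": -2.4,"claw": -0.8}
    - {"dx": 2,"dy": -1.4,"dz": 0,"roll": -3.6,"claw": -0.8}
    - {"dx": 2.34,"dy": -1.64,"dz": 0,"roll": -3.8,"claw": -0.8}
    - {"dx": 2.34,"dy": -1.64,"dz": 0,"roll": -3.8,"claw": -0.8}

```text
clock: 13.58
tcp_pos: [0.5377, 0.0997, 0.2502]
orientation: [-0.0, -0.007, 1.0, 0.0]
wrist_force: [-0.2, -0.4, -3.8]
finger_gap: 0.0248
grip_force: 78.6
```

send_rows:
  increments:
    - {"dx": 0,"dy": 0,"dz": -0.5,"roll": 0,"claw": -0.8}
    - {"dx": 0,"dy": 0,"dz": -1.2,"roll": 0,"claw": -0.8}
    - {"dx": 0,"dy": 0,"dz": -1.8,"roll": 0,"claw": -0.8}
    - {"dx": 0,"dy": 0,"dz": -2,"roll": 0,"claw": -0.8}
    - {"dx": 0,"dy": 0,"dz": -2,"roll": 0,"claw": -0.8}

```text
clock: 14.2
tcp_pos: [0.5373, 0.1001, 0.2002]
orientation: [-0.0, -0.006, 1.0, 0.0]
wrist_force: [-0.2, -0.2, -3.2]
finger_gap: 0.0248
grip_force: 78.6
```

```bash
python3 - <<'E'
from h import *
snap('wrist','w7'); snap('scene','s7'); s=get_state(); print(s['tcp_pos'],s['orientation'],s['wrist_force'],s['ft_torque'],s['finger_gap'])
a=cv2.resize(cv2.imread('pics/w7.png'),(480,300)); b=cv2.imread('pics/s7.png')
cv2.imwrite('pics/m7.png',np.hstack([a[:,:],cv2.resize(b[140:300,180:350],(318,300))]))
E
```

```text
[0.53800411 0.10003092 0.20108242] [ 4.73582550e-04 -6.30207672e-03  9.99980026e-01  8.78148509e-05] [ 0.50202156 -0.13952903 -3.62819093] [0.04309741 0.01261664 0.01477527] 0.024816152508367363
```

View pics/m7.png

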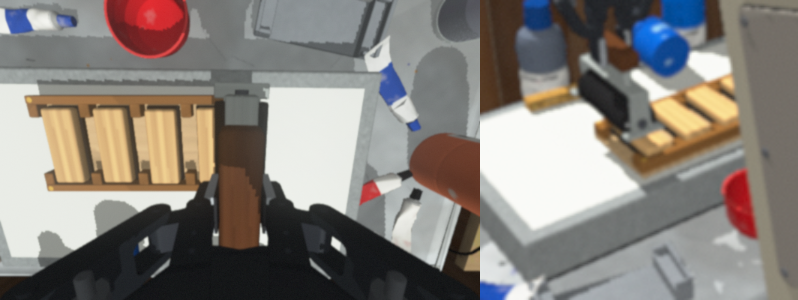

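The view shows the roller held square above the panel's +y end, with the slat seated in its bay. I'll lower it until it touches.

send_rows:
  increments:
    - {"dx": 0,"dy": 0,"dz": -0.5,"roll": 0,"claw": -0.8}
    - {"dx": 0,"dy": 0,"dz": -0.9,"roll": 0,"claw": -0.8}
    - {"dx": 0,"dy": 0,"dz": -1.1,"roll": 0,"claw": -0.8}
    - {"dx": 0,"dy": 0,"dz": -1.25,"roll": 0,"claw": -0.8}
    - {"dx": 0,"dy": 0,"dz": -1.3,"roll": 0,"claw": -0.8}

```text
clock: 14.92
tcp_pos: [0.5376, 0.1, 0.1685]
orientation: [0.0, -0.006, 1.0, 0.0]
wrist_force: [-2.8, -0.2, 4.6]
finger_gap: 0.0246
grip_force: 79.5
```

send_rows:
  increments:
    - {"dx": 0,"dy": 0,"dz": -0.03,"roll": 0,"claw": -0.8}
    - {"dx": 0,"dy": 0,"dz": -0.06,"roll": 0,"claw": -0.8}
    - {"dx": 0,"dy": 0,"dz": -0.08,"roll": 0,"claw": -0.8}
    - {"dx": 0,"dy": 0,"dz": -0.08,"roll": 0,"claw": -0.8}
    - {"dx": 0,"dy": 0,"dz": -0.08,"roll": 0,"claw": -0.8}

```text
clock: 15.55
tcp_pos: [0.5377, 0.1001, 0.1683]
orientation: [0.001, -0.006, 1.0, 0.0]
wrist_force: [-5.6, -1.4, 11.0]
finger_gap: 0.0243
grip_force: 80.7
```

send_rows:
  increments:
    - {"dx": 0,"dy": -0.2,"dz": 0,"roll": 0,"claw": -0.8}
    - {"dx": 0,"dy": -0.5,"dz": 0,"roll": 0,"claw": -0.8}
    - {"dx": 0,"dy": -0.8,"dz": 0,"roll": 0,"claw": -0.8}
    - {"dx": 0,"dy": -1.1,"dz": 0,"roll": 0,"claw": -0.8}
    - {"dx": 0,"dy": -1.4,"dz": 0,"roll": 0,"claw": -0.8}

```text
clock: 16.18
tcp_pos: [0.5377, 0.065, 0.1685]
orientation: [0.001, -0.006, 1.0, 0.0]
wrist_force: [-6.2, 0.9, 11.9]
finger_gap: 0.0248
grip_force: 80.7
```

send_rows:
  increments:
    - {"dx": 0,"dy": -0.4,"dz": 0,"roll": 0,"claw": -0.8}
    - {"dx": 0,"dy": -0.8,"dz": 0,"roll": 0,"claw": -0.8}
    - {"dx": 0,"dy": -1.2,"dz": 0,"roll": 0,"claw": -0.8}
    - {"dx": 0,"dy": -1.6,"dz": 0,"roll": 0,"claw": -0.8}
    - {"dx": 0,"dy": -2,"dz": 0,"roll": 0,"claw": -0.8}

```text
clock: 16.8
tcp_pos: [0.5377, 0.0149, 0.1685]
orientation: [0.001, -0.006, 1.0, 0.0]
wrist_force: [-6.6, 0.5, 12.3]
finger_gap: 0.0249
grip_force: 80.8
```

send_rows:
  increments:
    - {"dx": 0,"dy": -0.4,"dz": 0,"roll": 0,"claw": -0.8}
    - {"dx": 0,"dy": -0.8,"dz": 0,"roll": 0,"claw": -0.8}
    - {"dx": 0,"dy": -1.2,"dz": 0,"roll": 0,"claw": -0.8}
    - {"dx": 0,"dy": -1.6,"dz": 0,"roll": 0,"claw": -0.8}
    - {"dx": 0,"dy": -2,"dz": 0,"roll": 0,"claw": -0.8}

```text
clock: 17.42
tcp_pos: [0.5377, -0.035, 0.1684]
orientation: [0.001, -0.006, 1.0, -0.0]
wrist_force: [-5.6, 1.2, 11.9]
finger_gap: 0.0245
grip_force: 80.8
```

send_rows:
  increments:
    - {"dx": 0,"dy": -0.4,"dz": 0,"roll": 0,"claw": -0.8}
    - {"dx": 0,"dy": -0.8,"dz": 0,"roll": 0,"claw": -0.8}
    - {"dx": 0,"dy": -1.2,"dz": 0,"roll": 0,"claw": -0.8}
    - {"dx": 0,"dy": -1.6,"dz": 0,"roll": 0,"claw": -0.8}
    - {"dx": 0,"dy": -2,"dz": 0,"roll": 0,"claw": -0.8}

```text
clock: 18.05
tcp_pos: [0.5376, -0.0845, 0.1683]
orientation: [0.001, -0.006, 1.0, 0.001]
wrist_force: [-5.7, 2.9, 11.2]
finger_gap: 0.0249
grip_force: 80.7
```

send_rows:
  increments:
    - {"dx": 0,"dy": -0.4,"dz": 0,"roll": 0,"claw": -0.8}
    - {"dx": 0,"dy": -0.8,"dz": 0,"roll": 0,"claw": -0.8}
    - {"dx": 0,"dy": -1.2,"dz": 0,"roll": 0,"claw": -0.8}
    - {"dx": 0,"dy": -1.6,"dz": 0,"roll": 0,"claw": -0.8}
    - {"dx": 0,"dy": -1.75,"dz": 0,"roll": 0,"claw": -0.8}

```text
clock: 18.68
tcp_pos: [0.5374, -0.1297, 0.1683]
orientation: [0.001, -0.006, 1.0, -0.001]
wrist_force: [-6.4, 1.8, 9.9]
finger_gap: 0.0249
grip_force: 80.3
```

send_rows:
  increments:
    - {"dx": 0,"dy": 0,"dz": 0.8,"roll": 0,"claw": -0.8}
    - {"dx": 0,"dy": 0,"dz": 2,"roll": 0,"claw": -0.8}
    - {"dx": 0,"dy": 1,"dz": 3.38,"roll": 0,"claw": -0.8}
    - {"dx": 0,"dy": 2.5,"dz": 3.38,"roll": 0.5,"claw": -0.8}
    - {"dx": 0,"dy": 4,"dz": 3.38,"roll": 1.5,"claw": -0.8}

```text
clock: 19.3
tcp_pos: [0.5383, -0.0282, 0.2511]
orientation: [0.001, -0.112, 0.994, -0.0]
wrist_force: [1.0, -0.5, -3.7]
finger_gap: 0.0243
grip_force: 78.9
```

send_rows:
  increments:
    - {"dx": -0.6,"dy": 1.2,"dz": 0,"roll": 1.1,"claw": -0.8}
    - {"dx": -1.4,"dy": 2.4,"dz": 0,"roll": 2.2,"claw": -0.8}
    - {"dx": -2.4,"dy": 3.6,"dz": 0,"roll": 3.3,"claw": -0.8}
    - {"dx": -3.4,"dy": 4.8,"dz": 0,"roll": 4.4,"claw": -0.8}
    - {"dx": -4.4,"dy": 6,"dz": 0,"roll": 5.5,"claw": -0.8}

```text
clock: 19.92
tcp_pos: [0.4272, 0.1221, 0.2505]
orientation: [0.0, -0.477, 0.879, -0.0]
wrist_force: [0.4, 0.2, -3.3]
finger_gap: 0.0248
grip_force: 79.0
```

send_rows:
  increments:
    - {"dx": -0.7,"dy": 1.2,"dz": 0,"roll": 1.1,"claw": -0.8}
    - {"dx": -1.4,"dy": 2.4,"dz": 0,"roll": 2.2,"claw": -0.8}
    - {"dx": -1.94,"dy": 3.39,"dz": 0,"roll": 2.8,"claw": -0.8}
    - {"dx": -1.94,"dy": 3.39,"dz": 0,"roll": 2.8,"claw": -0.8}
    - {"dx": -1.94,"dy": 3.39,"dz": 0,"roll": 2.8,"claw": -0.8}

```text
clock: 20.55
tcp_pos: [0.3795, 0.2059, 0.2506]
orientation: [0.0, -0.637, 0.771, -0.0]
wrist_force: [1.0, -1.6, -3.7]
finger_gap: 0.0249
grip_force: 78.9
```

send_rows:
  increments:
    - {"dx": 0,"dy": 0,"dz": -1.5,"roll": 0,"claw": -0.8}
    - {"dx": 0,"dy": 0,"dz": -3,"roll": 0,"claw": -0.8}
    - {"dx": 0,"dy": 0,"dz": -4.2,"roll": 0,"claw": -0.8}
    - {"dx": 0,"dy": 0,"dz": -4.6,"roll": 0,"claw": -0.8}
    - {"dx": 0,"dy": 0,"dz": -4.6,"roll": 0,"claw": -0.8}

```text
clock: 21.18
tcp_pos: [0.3794, 0.2055, 0.1355]
orientation: [-0.0, -0.636, 0.771, 0.0]
wrist_force: [0.3, -0.2, -3.5]
finger_gap: 0.025
grip_force: 78.9
```

send_rows:
  increments:
    - {"dx": 0,"dy": 0,"dz": -0.5,"roll": 0,"claw": -0.8}
    - {"dx": 0,"dy": 0,"dz": -1,"roll": 0,"claw": -0.8}
    - {"dx": 0,"dy": 0,"dz": -1.4,"roll": 0,"claw": -0.8}
    - {"dx": 0,"dy": 0,"dz": -1.7,"roll": 0,"claw": -0.8}
    - {"dx": 0,"dy": 0,"dz": -1.84,"roll": 0,"claw": -0.8}

```text
clock: 21.8
tcp_pos: [0.3788, 0.2059, 0.0889]
orientation: [-0.0, -0.637, 0.771, 0.0]
wrist_force: [-0.4, 0.4, -3.7]
finger_gap: 0.0247
grip_force: 79.1
```

send_rows:
  increments:
    - {"dx": 0,"dy": 0,"dz": -0.03,"roll": 0,"claw": -0.8}
    - {"dx": 0,"dy": 0,"dz": -0.06,"roll": 0,"claw": -0.8}
    - {"dx": 0,"dy": 0,"dz": -0.08,"roll": 0,"claw": -0.8}
    - {"dx": 0,"dy": 0,"dz": -0.08,"roll": 0,"claw": -0.8}
    - {"dx": 0,"dy": 0,"dz": -0.08,"roll": 0,"claw": -0.8}

```text
clock: 22.42
tcp_pos: [0.3792, 0.206, 0.0886]
orientation: [0.0, -0.637, 0.771, -0.0]
wrist_force: [-4.0, -1.3, 5.8]
finger_gap: 0.0245
grip_force: 80.4
```

Contact came at exactly the height where I first gripped it. I'll release, lift clear and check.

send_rows:
  increments:
    - {"dx": 0,"dy": 0,"dz": 0.04,"roll": 0,"claw": -0.3}
    - {"dx": 0,"dy": 0,"dz": 0.04,"roll": 0,"claw": 0.1}
    - {"dx": 0,"dy": 0,"dz": 0.04,"roll": 0,"claw": 0.4}
    - {"dx": 0,"dy": 0,"dz": 0.04,"roll": 0,"claw": 0.4}
    - {"dx": 0,"dy": 0,"dz": 0.04,"roll": 0,"claw": 0.4}

```text
clock: 23.05
tcp_pos: [0.3792, 0.206, 0.0885]
orientation: [-0.0, -0.637, 0.771, 0.0]
wrist_force: [0.3, 1.3, 0.3]
finger_gap: 0.0599
grip_force: 0.0
```

send_rows:
  increments:
    - {"dx": 0,"dy": 0,"dz": 1,"roll": 0,"claw": 0.4}
    - {"dx": 0,"dy": 0,"dz": 2,"roll": 0,"claw": 0.4}
    - {"dx": 0,"dy": 0,"dz": 3,"roll": 0,"claw": 0.4}
    - {"dx": 0,"dy": 0,"dz": 4,"roll": 0,"claw": 0.4}
    - {"dx": 0,"dy": 0,"dz": 4.4,"roll": 0,"claw": 0.4}

```text
clock: 23.68
tcp_pos: [0.3799, 0.2062, 0.1998]
orientation: [0.001, -0.637, 0.771, -0.0]
wrist_force: [0.6, 0.0, -0.3]
finger_gap: 0.0602
grip_force: 0.0
```

```bash
python3 - <<'E'
from h import *
c=snap('wrist','w8'); s=get_state(); print(s['tcp_pos'],s['wrist_force'])
hsv=cv2.cvtColor(c['image'],cv2.COLOR_BGR2HSV)
m=((hsv[...,0]<14)&(hsv[...,1]>110)&(hsv[...,2]>45)&(hsv[...,2]<190)).astype(np.uint8)
n,l,st,ce=cv2.connectedComponentsWithStats(m)
k=max(range(1,n),key=lambda i:st[i,4]);print(st[k],ce[k])
cn=cv2.findContours((l==k).astype(np.uint8),0,1)[0][0];b=cv2.boxPoints(cv2.minAreaRect(cn))
P=np.array([px2w('w8',*p,.116) for p in b]);print(P.round(4),P.mean(0))
# panel / bystander change vs the start, top view
t=snap('top','t8')['image'];a=cv2.imread('pics/t0.png')
d=(cv2.absdiff(t,a).max(2)>50).astype(np.uint8);n,l,st,ce=cv2.connectedComponentsWithStats(d)
print([s.tolist() for s in st[1:] if s[4]>25])
E
```

```text
[0.3801002  0.20627316 0.20027319] [ 0.44080556 -0.24187049  0.9501088 ]
[ 305  147   32  104 2935] [320.31073254 198.02896082]
[[0.4001 0.2447 0.116 ]
 [0.3804 0.1612 0.116 ]
 [0.358  0.1662 0.116 ]
 [0.3755 0.2502 0.116 ]] [0.3784786  0.20557895 0.116     ]
[[274, 176, 14, 35, 478], [403, 190, 23, 14, 62], [400, 195, 27, 21, 136], [152, 229, 42, 65, 1391], [120, 241, 20, 17, 121], [50, 242, 50, 55, 2038], [92, 244, 23, 14, 195], [0, 249, 83, 151, 8561], [148, 248, 11, 9, 38], [119, 257, 33, 33, 657], [112, 260, 7, 6, 26], [58, 296, 10, 14, 52], [490, 312, 81, 59, 1998], [257, 314, 19, 12, 142], [246, 317, 10, 6, 35], [233, 325, 22, 8, 62], [241, 331, 75, 45, 1762], [208, 332, 23, 68, 903], [562, 337, 78, 63, 2442], [629, 345, 11, 8, 53], [555, 348, 4, 21, 44], [604, 350, 18, 7, 69], [210, 363, 5, 14, 48], [315, 378, 23, 22, 282]]
```

The bar is back within 0.1 mm of where it started. The top view has changed only at the filled bay, the slat's old spot and the arm with its shadow, so the bystanders are unmoved.

```bash
python3 -c "
from h import *
print(hand_in())"
```

```text
the job is handed in; nothing more can be done
None
```

I laid the slat in the empty bay, rolled all four slats at about 15 N in one stroke with the drum riding at rail height, and stood the roller back in its rest. The bystanders look unmoved; the job is handed in, but no verdict came back.

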